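# Line up the sample cup and hold the pipette over it

## Task

Turn the sample dock's black knob a little at a time until the carriage's yellow pointer lines up with the red mark, and let go of the knob. Then take the blue pipette out of its stand, carry it over the tube rack without knocking anything, and finish still holding it still and upright with its tip hovering about a centimetre above the centre of the blue sample cup's mouth, without touching the cup or its carriage. Leave the red mark and everything else where it is.

Things in the scene. Friction and masses are not known exactly. Their poses are not given: they have to be found in the camera images.
- dock: white sample dock, fixed to the table, base 120 (x) x 240 (y) x 22 mm. Origin: centre of its underside. Its y axis is the carriage's direction of travel; the knob stands at +y 85 mm of the origin and the cup's carriage near -y 70 mm; the pointer and the red mark are on its +x side.
- knob (a joint): angle of the dock's round black knob (rad, -0.2 to 4.0), grows when turned clockwise seen from above; each radian drives the carriage 10 mm along the dock's +y (towards the knob). Stays where it is left (friction about 0.04 N m). The pointer starts 8 to 30 mm short of the mark: turn clockwise.
- knob_grip (a point): point on the knob's axis to grip it: knob 36 mm in diameter, vertical axis, from 36 to 72 mm above the table; this point is 62 mm above the table. A grey collar 50 mm in diameter lies below it up to 35 mm. Turns with the knob.
- pointer (a point): tip of the yellow pointer on the carriage (3 mm wide needle, 35 mm above the table). Axes as the dock's; it moves along the dock's y with the carriage.
- mark_centre (a point): top centre of the red mark, a tab 4 mm wide (dock y), 14 mm long, 10 mm tall on the black scale; 1 mm beyond the pointer's tip (dock +x) when aligned. Axes as the dock's. Aligned: pointer and mark at the same dock y. It is clamped: do not push it.
- cup_mouth (a point): centre of the mouth, at rim height (72 mm above the table), of the blue sample cup fixed on the carriage; cup 26 mm outside and 22 mm inside diameter at the rim, 36 mm tall. Moves with the carriage. z up.
- pipette_blue: loose pipette with a blue body, upright in the stand, about 0.06 kg. Origin: its tip (lowest point); z up along it. From the tip: clear nose to 50 mm (5 mm across at the tip, 13 at the top), blue cylinder 24 mm across to 118, collar 30 mm across to 124, button to 142 mm. In the stand the tip is 10 mm above the table. Grip it about 100 mm from the tip.
- pipette_orange: same pipette with an orange body, in the other hole of the stand. Leave it alone.
- stand: white pipette stand, fixed, 160 (x) x 70 (y) mm, plate with top at 60 mm and two 19 mm holes at x -40 and +40 mm of its origin; which pipette stands in which hole varies. Origin: centre of its underside.
- rack: blue and white tube rack, fixed, 140 (x) x 66 (y) x 75 mm, between the stand and the dock. Origin: centre of its underside. It holds the three tubes, which rise to 108 mm.
- tube_red: capped sample tube, red cap, 16 mm across at the cap, 13 mm below, 103 mm tall, loose in the rack (cap top 108 mm above the table). Origin: centre of its foot. Leave it alone.
- tube_purple: capped sample tube, purple cap, 16 mm across at the cap, 13 mm below, 103 mm tall, loose in the rack (cap top 108 mm above the table). Origin: centre of its foot. Leave it alone.
- tube_yellow: capped sample tube, yellow cap, 16 mm across at the cap, 13 mm below, 103 mm tall, loose in the rack (cap top 108 mm above the table). Origin: centre of its foot. Leave it alone.
- timer: blue timer, loose, 65 x 65 x 18 mm. Origin: centre of its underside. Leave it alone.
- reagent: reagent bottle with a blue cap, loose, 56 mm in diameter, 120 mm tall. Origin: centre of its underside. Leave it alone.
Things that resemble listed ones, but are neither listed nor needed, are in the scene too. What is shaped like the pipette_blue but turquoise is not meant.

How it is judged:
On the way, in this order (a step that is already met when the one before it is completed fails the run):
1. the pointer is lined up with the red mark within 2.5 mm and the knob is released, the pipette still in its stand (y of pointer in the frame of mark_centre between -0.0025 and 0.0025 m and contact force between the fingers and knob below 0.1 N and distance of pipette_blue from where it was at the start of the episode below 0.02 m), for 0.2 s.
2. the blue pipette is lifted out, its tip more than 80 mm above the table, held in the fingers (height (world z) of pipette_blue above 0.08 m and contact force between the fingers and pipette_blue above 0.5 N), for 0.2 s.
At the end, for the whole second after the job is handed in: The program ends holding: the blue pipette is gripped, still (under 20 mm/s) and upright within 0.15 rad, its tip 3 to 20 mm above the cup's rim and within 7 mm of the mouth's centre, touching nothing of the dock, and the pointer is within 2.5 mm of the red mark (y of pointer in the frame of mark_centre between -0.0025 and 0.0025 m and horizontal distance between pipette_blue and cup_mouth below 0.007 m and z of pipette_blue in the frame of cup_mouth between 0.003 and 0.02 m and angle between pipette_blue's own z axis and vertical below 0.15 rad and linear speed of pipette_blue below 0.02 m/s and contact force between the fingers and pipette_blue above 0.5 N and contact force between pipette_blue and dock below 0.05 N); the arm keeps its last pose, push and grip.
It fails at once if a bystander (tube, orange pipette, timer or reagent bottle) is moved by more than 20 mm (distance of any of tube_red, tube_purple, tube_yellow, pipette_orange, timer, reagent from where it was at the start of the episode above 0.02 m).
It fails at once if the red mark is pushed by more than 3 mm (distance of mark_centre from where it was at the start of the episode above 0.003 m).
It fails at once if the pipette touches the dock, its carriage or the cup (over 0.3 N) (contact force between pipette_blue and dock above 0.3 N).
It also fails if it takes over 72 s, if anything falls off the work surface, if the arm or the gripper's body presses on something with over 40 N, if the wrist force passes 120 N, or if a joint passes its speed limit or range.

## Robot

A 7-joint arm with a two-finger parallel gripper is mounted at the origin on the work surface. World frame = base frame: x ahead of the robot, y to its left, z up, the work surface at z = 0. Lengths are in m, angles in rad, forces in N, time in s.
With the tool pointing down it reaches from about 0.35 to 0.9 m from the base axis. Payload 19.9 kg.
Tool frame: the origin (TCP) lies at the very end of the fingers, on their centre line; the grasp point (between the pads) lies 19 mm behind it; z points along the fingers, y is the line along which they close (so a half turn about z gives the same grasp; the last joint's range is limited). The gripper opens to 94 mm and grips with 3 to 60 N. Pads are 16 mm wide; open, the fingers measure 119 mm over their backs; the gripper's body (75 mm by 177 mm) begins 78 mm behind the grasp point.
Start: joints at [-1.29, 0.417, -0.01, 1.614, 0.005, 1.111, -0.053], TCP at [0.198, 0.593, 0.205] pointing down, gripper open.
Joint ranges: [-2.81, 2.81], [-0.39, 2.02], [-1.27, 1.25], [0.06, 2.57], [-1.19, 4.33], [0.19, 2], [-2.82, 2.82]. Speed limits (rad/s): [1.89, 1.89, 2.39, 2.39, 3.01, 3.01, 3.01].

## Interface

Orientations are given as a rotation vector (axis times angle).
In Python, from station import * gives the robot as it stands.
- The arm moves only by the tool arm_command, never from a script. Its argument "series" is a list of rows, each a list of 2 entries, a list of its own where there are three numbers: the shift along the tool's x, y, z in units of 40 mm (1.0 is 40 mm), then the turn about the tool's z in units of 6 degrees (1.0 is 6 degrees). In form: [[[tx, ty, tz], yaw], ...]. A call has 1 to 12 rows; each row shifts and turns the commanded pose from where the row before left it, along the tool's axes as they then stand; what a row does not reach is not made up. A row lasts 1/10 s, in which the tool goes at most 50 mm and 8.59 degrees, less where a joint would pass 70% of its speed; a pose out of reach is approached as far as the arm can. A call is refused whole if a number of a shift passes 1 or a number of a turn 1, either way. A call with a gripper value outside its range is refused whole. "jaw" is the opening, from 0 (shut) to 1 (fully open), set as the call begins (left out, the last holds). The fingers move at their own pace and stop on an object; "newtons" is the grip in N (left out, the last holds). Time passes only in rows, so rows that do not move let the fingers close. It gives the time, the measured TCP pose, the force, the opening and the grip force at its end, in the units of the state.
- read_state(): the state, without advancing time (a new reading comes with each control period).
- snapshot(name): name is "scene" or "top"; returns the picture (384x512x3 uint8, blue, green, red); there is no depth.
- camera_params(name): a dict with "vfov" (degrees; the focal length in pixels is half the picture's height over the tangent of half this angle, whatever the lens; pixels are square), "cx", "cy" (the principal point, pixels), "R" (3x3) and "t" (3): a world point X has camera coordinates R X + t. Camera axes: x right, y down, z forward; pixel columns grow to the right and rows downward; lengths in m; the calibration is good to about 2 mm. A picture is of the moment at which its call begins. camera_params takes no time and is no camera call.
- job_done(): hands the job in; it is judged then, once.
The state is a dict: "clock": time; "joint_pos": joint angles; "joint_velocities": joint speeds; "tau": joint torques, N m; "position": TCP position; "ee_rot": TCP orientation; "ft_force": force on the tool from outside, world axes, zero at the start; "wrist_torque": the same for the moment, N m; "finger_gap": finger opening in m; "gripper_force": force on a finger pad.
Only numpy, scipy, OpenCV 4.12 (cv2) and the standard library are available. Lean on these libraries where they do the work, as an engineer would, in place of code of your own. Each camera call takes 0.05 s, during which the arm holds its last target. There are 200 camera calls.

## Working session

There is one attempt and no reset: what is moved stays moved. The work goes in short steps, Python scripts to look and compute and a tool call to move; the robot and the scene stay as the last step left them, time stands still between calls to the robot, and variables do not carry over. Pictures are saved under pics/ and viewed, at most 11 in all, crops included, and the job is handed in when it is done.

Besides the shell and the picture viewer there is one more tool, called after "Request:" as name(argument=value, ...), one argument or row to a line, values as JSON. arm_command: Moves the arm, as the interface text tells. Its arguments: {"type":"object","properties":{"series":{"type":"array"},"jaw":{"type":"number"},"newtons":{"type":"number"}},"required":["series"]}

```bash
mkdir -p pics; python3 - <<'E'
from station import *
import cv2,numpy as np
for n in("scene","top"):
    cv2.imwrite(f"pics/{n}0.png",snapshot(n)); print(n,camera_params(n))
s=read_state();print({k:np.round(v,4) if not isinstance(v,str) else v for k,v in s.items()})
E
```

```text
scene {'vfov': 56.53920498539956, 'cx': 259.5865022852771, 'cy': 191.82463811718264, 'R': array([[-0.63245421,  0.77454175, -0.00931395],
       [ 0.57552812,  0.46183345, -0.67489055],
       [-0.51842941, -0.43219781, -0.73785907]]), 't': array([ 0.35712924, -0.29171028,  1.13360693])}
top {'vfov': 52.922808752120744, 'cx': 258.2530295107836, 'cy': 192.34219348224497, 'R': array([[-0.01404084, -0.99982344, -0.01248764],
       [-0.98321327,  0.01607761, -0.1817503 ],
       [ 0.18191898,  0.00972609, -0.98326542]]), 't': array([-9.12913615e-04,  5.42226005e-01,  1.09178195e+00])}
{'clock': np.float64(0.1), 'joint_pos': array([-1.2905,  0.4179, -0.0103,  1.6141,  0.0047,  1.1107, -0.053 ]), 'joint_velocities': array([ 0.0008, -0.0016, -0.0001, -0.0001,  0.0002,  0.0014, -0.0008]), 'tau': array([ 1.80000e-03, -8.52590e+01,  6.40400e-01, -4.26696e+01,
       -4.88000e-02,  1.64000e-02,  0.00000e+00]), 'position': array([0.1976, 0.5926, 0.2049]), 'ee_rot': array([-5.0330e-01, -3.1009e+00,  1.7000e-03]), 'ft_force': array([ 0.1869,  0.3595, -0.5327]), 'wrist_torque': array([ 0.0436,  0.029 , -0.0267]), 'gripper_force': np.float64(0.0), 'finger_gap': np.float64(0.0941)}
```

View pics/scene0.png

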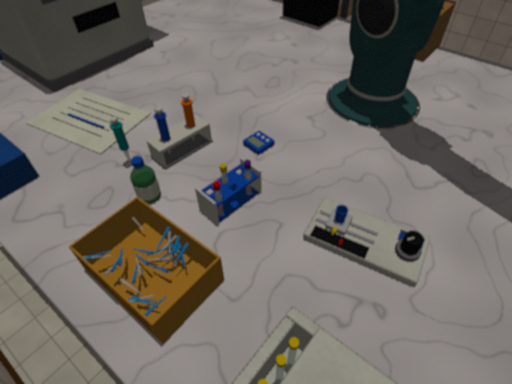

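View pics/top0.png

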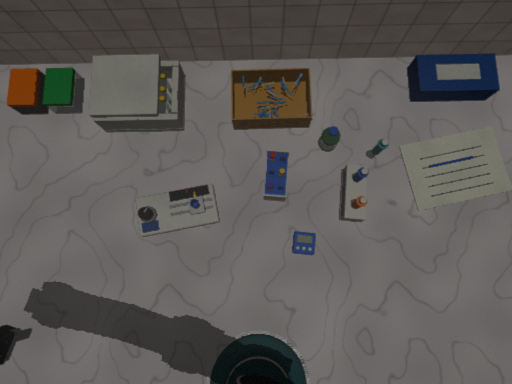

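The scene shows three pipette-like things: turquoise at scene (120,135) standing alone, blue at (162,126) in the stand and orange at (188,112) in the stand. The one meant is the dark blue one in the stand (top (360,174)). I'll confirm it in an enlarged montage.

```bash
cat > h.py <<'E'
from station import *
import cv2,numpy as np
from scipy.spatial.transform import Rotation as Ro
C={n:camera_params(n) for n in("scene","top")}
def f(c): return 192/np.tan(np.radians(c["vfov"])/2)
def proj(n,X):
    c=C[n];p=np.asarray(X)@c["R"].T+c["t"]
    return p[...,:2]/p[...,2:]*f(c)+[c["cx"],c["cy"]]
def back(n,uv,z):
    c=C[n];d=c["R"].T@np.array([(uv[0]-c["cx"])/f(c),(uv[1]-c["cy"])/f(c),1]);o=-c["R"].T@c["t"]
    return o+d*(z-o[2])/d[2]
def crop(im,x,y,w,h,s): return cv2.resize(im[y:y+h,x:x+w],None,fx=s,fy=s,interpolation=cv2.INTER_CUBIC)
E
python3 - <<'E'
from h import *
a=cv2.imread("pics/scene0.png");b=cv2.imread("pics/top0.png")
m=np.vstack([np.hstack([crop(b,130,175,100,75,4),crop(b,325,130,100,75,4)]),np.hstack([crop(a,300,195,133,100,3)[:300,:399],np.zeros((300,1,3),np.uint8),crop(a,100,85,133,100,3)[:300,:399],np.zeros((300,1,3),np.uint8)])])
cv2.imwrite("pics/m1.png",cv2.convertScaleAbs(m,alpha=1.3));print(m.shape)
E
```

```text
(600, 800, 3)
```

View pics/m1.png

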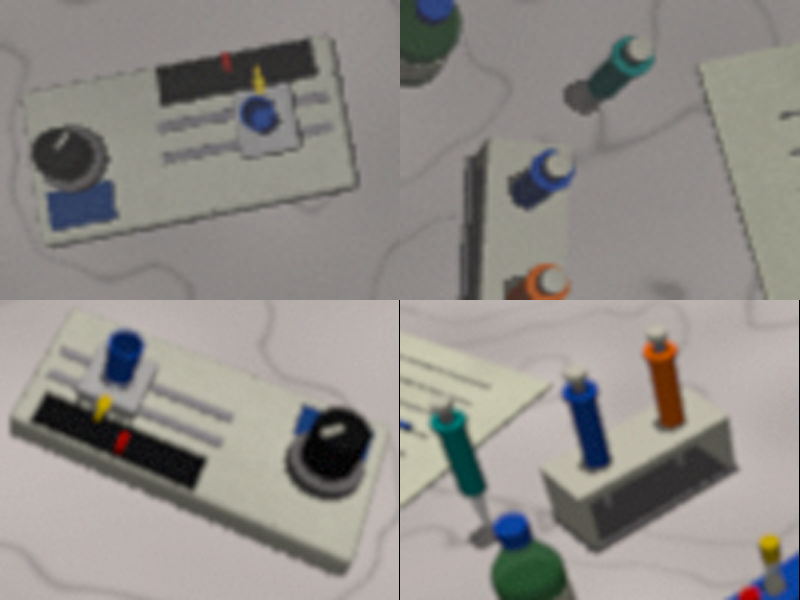

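Montage: the dark blue pipette with a clear nose stands in the left hole of the stand (top crop button at (560,165)); the turquoise one stands apart, so it's the decoy. The dock shows a red mark at crop (226,63), a yellow pointer at (259,80) and the knob at (66,153).

```bash
cat >> h.py <<'E'
from scipy.optimize import least_squares
def cen(im,kind,box):
    x,y,w,h=box;p=im[y:y+h,x:x+w].astype(float);B,G,R=p[...,0],p[...,1],p[...,2]
    k={"red":R-np.maximum(G,B)-25,"yel":np.minimum(R,G)-B-35,"blue":B-R-25}[kind].clip(0)
    yy,xx=np.mgrid[y:y+h,x:x+w];return np.array([(k*xx).sum(),(k*yy).sum()])/k.sum()
def tri(obs):
    g=lambda X:np.concatenate([proj(n,X)-uv for n,uv in obs])
    r=least_squares(g,[.5,.1,.05]);return r.x,np.abs(r.fun).max()
E
python3 - <<'E'
from h import *
np.set_printoptions(precision=4,suppress=True)
a=cv2.imread("pics/scene0.png");b=cv2.imread("pics/top0.png")
T=lambda x,y:np.array([(x+.5)/4-.5+130,(y+.5)/4-.5+175]); T2=lambda x,y:T(x,y)+[195,-45]
S=lambda x,y:np.array([(x+.5)/3-.5+300,(y-300+.5)/3-.5+195]); S2=lambda x,y:np.array([(x-400+.5)/3-.5+100,(y-300+.5)/3-.5+85])
ct=[T(22,92),T(332,36),T(358,186),T(45,245)]  # +x+y, +x-y,-x-y,-x+y
cs=[S(345,568),S(12,423),S(75,309),S(388,432)]
loc=np.array([[60,120],[60,-120],[-60,-120],[-60,120]])/1000
def P(q): 
    c,s=np.cos(q[2]),np.sin(q[2]);return np.c_[loc@np.array([[c,s],[-s,c]])+q[:2],np.full(4,.022)]
for nm,L in(("top",[("top",ct)]),("scene",[("scene",cs)]),("both",[("top",ct),("scene",cs)])):
    r=least_squares(lambda q:np.concatenate([(proj(n,P(q))-np.array(c)).ravel() for n,c in L]),[.5,.2,.1]);print(nm,r.x,np.abs(r.fun).max())
q=r.x;c,s=np.cos(q[2]),np.sin(q[2]);Rd=np.array([[c,-s],[s,c]])
tl=lambda X:(X[:2]-q[:2])@Rd*1000
# colours
bt=(160,178,60,40);bs=(310,215,60,45)
for k,z in(("red",.030),("yel",.034)):
    t_,s_=cen(b,k,bt),cen(a,k,(300,195,66,60));X,e=tri([("top",t_),("scene",s_)])
    print(k,t_,s_,"tri",X,e,"dock",tl(X),"top@z",tl(back("top",t_,z)),"scene@z",tl(back("scene",s_,z)))
for nm,X in(("knob",[.0,.085]),("cup",[0,-.07])):
    print(nm,q[:2]+Rd@X)
kt,ks=T(65,152),S(336,432)
print("knobtop",*[tl(x) for x in(back("top",T(62,150),.072),back("scene",S(336,432),.072))])
print("cup",tl(back("top",T(258,115),.072)),tl(back("scene",S(126,340),.072)))
print("pip btn",tri([("top",T2(559-400,164)),("scene",S2(577,374))]),back("top",T2(159,164),.152),back("scene",S2(577,374),.152))
print("collar",back("top",T2(152,172),.134),back("scene",S2(580,390),.134))
print("hole scene",back("scene",S2(597,468),.06))
st=[S2(540,470),S2(596,502),S2(736,430),S2(690,386)]
print("stand",*[back("scene",x,.06) for x in st]);
E
```

```text
top [0.4991 0.2369 0.1718] 0.7054087134260953
scene [0.5046 0.2389 0.1692] 2.222527096871204
both [0.5023 0.2382 0.1694] 2.3604065473308253
red [186.1053 189.7697] [340.2733 241.5285] tri [0.5568 0.2075 0.0339] 0.22506556893546303 dock [ 48.5941 -39.5009] top@z [ 49.28   -38.1393] scene@z [ 45.8794 -40.2437]
yel [194.2984 195.0282] [333.8925 229.8212] tri [0.5402 0.1822 0.035 ] 0.25825629453746046 dock [ 27.9505 -61.6054] top@z [ 27.9089 -60.6444] scene@z [ 27.3766 -62.127 ]
knob [0.4879 0.322 ]
cup [0.5141 0.1692]
knobtop [-3.2797 81.1346] [ 3.2929 81.7681]
cup [ -4.141  -61.9458] [ -4.008  -63.1937]
pip btn (array([ 0.5786, -0.2988,  0.1488]), np.float64(0.20579311219651686)) [ 0.5783 -0.2984  0.152 ] [ 0.5809 -0.2941  0.152 ]
collar [ 0.5771 -0.2981  0.134 ] [ 0.5793 -0.2984  0.134 ]
hole scene [ 0.5854 -0.2934  0.06  ]
stand [ 0.6176 -0.3294  0.06  ] [ 0.6149 -0.2603  0.06  ] [ 0.4738 -0.2374  0.06  ] [ 0.453  -0.3173  0.06  ]
```

```bash
cat >> h.py <<'E'
np.set_printoptions(precision=4,suppress=True)
def plan(*tg):
    s=read_state();R=Ro.from_rotvec(s["ee_rot"]).as_matrix();p=s["position"]
    print("t",s["clock"],"p",p,"gap",s["finger_gap"],"gf",s["gripper_force"],"j7",s["joint_pos"][6],"F",s["ft_force"],"\n x",R[:,0],"y",R[:,1],"z",R[:,2])
    for t in tg: print("units",R.T@(np.array(t)-p)/.04); p=np.array(t)
E
python3 -c "
from h import *
plan([.488,.3205,.205],[.488,.3205,.043])"
```

```text
t 0.1 p [0.1976 0.5926 0.2049] gap 0.09407319198198881 gf 0.0 j7 -0.053002165929011684 F [ 0.1869  0.3595 -0.5327] 
 x [-0.9487  0.3163 -0.0001] y [ 0.3163  0.9487 -0.0011] z [-0.0002 -0.0011 -1.    ]
units [-9.0392 -4.157   0.0032]
units [0.0004 0.0044 4.05  ]
```

Request:
arm_command(
  series=[
    [[-0.9, -0.4, 0], 0],
    [[-0.9, -0.4, 0], 0],
    [[-0.9, -0.4, 0], 0],
    [[-0.9, -0.4, 0], 0],
    [[-0.9, -0.4, 0], 0],
    [[-0.9, -0.4, 0], 0],
    [[-0.9, -0.4, 0], 0],
    [[-0.9, -0.4, 0], 0],
    [[-0.9, -0.4, 0], 0],
    [[-0.9, -0.4, 0], 0],
    [[0, -0.1, 0], 0],
    [[0, 0, 0], 0],
  ],
  jaw=1,
)

```text
clock: 1.3
position: [0.4874, 0.3226, 0.2051]
ee_rot: [-0.506, -3.1, 0.001]
ft_force: [-0.3, 0.6, -0.5]
finger_gap: 0.0944
gripper_force: 0.0
```

Request:
arm_command(
  series=[
    [[0, 0, 0], -1],
    [[0, 0, 0], -1],
    [[0, 0, 0], -1],
    [[0, 0, 0], -1],
    [[0, 0, 0], -1],
    [[0, 0, 0], -1],
    [[0, 0, 0], -1],
    [[0, 0, 0], -1],
    [[0, 0, 0], -1],
    [[0, 0, 0], -1],
    [[0, 0, 0], 0],
  ],
)

```text
clock: 2.4
position: [0.4863, 0.3247, 0.2054]
ee_rot: [1.12, -2.935, -0.001]
ft_force: [-0.1, 0.3, 0.5]
finger_gap: 0.0941
gripper_force: 0.0
```

```bash
python3 -c "
from h import *
plan([.488,.3205,.205],[.488,.3205,.043])"
```

```text
t 2.4 p [0.4863 0.3247 0.2054] gap 0.09414863140312808 gf 0.0 j7 1.647927068135314 F [-0.0878  0.2831  0.5206] 
 x [-0.7456 -0.6664  0.0002] y [-0.6664  0.7456  0.0005] z [-0.0005  0.0002 -1.    ]
units [ 0.0372 -0.1072  0.0092]
units [-0.0009 -0.002   4.05  ]
```

Request:
arm_command(
  series=[
    [[0, 0, 0.8], 0],
    [[0, 0, 0.8], 0],
    [[0, -0.1, 0.8], 0],
    [[0, 0, 0.8], 0],
    [[0, 0, 0.8], 0],
    [[0, 0, 0], 0],
    [[0, 0, 0], 0],
  ],
)

```text
clock: 3.1
position: [0.4896, 0.3211, 0.046]
ee_rot: [1.113, -2.937, 0.0]
ft_force: [0.4, 0.1, 1.0]
finger_gap: 0.0941
gripper_force: 0.0
```

```bash
python3 - <<'E'
from h import *
plan([.488,.3205,.043])
a=snapshot("scene");b=snapshot("top")
m=np.hstack([crop(b,130,175,100,75,4),crop(a,300,195,133,100,3)[:300,:399]])
cv2.imwrite("pics/m2.png",cv2.convertScaleAbs(m,alpha=1.3))
E
```

```text
t 3.1 p [0.4896 0.3211 0.046 ] gap 0.0941102512939554 gf 0.0 j7 1.6430463353004203 F [0.3619 0.084  0.9621] 
 x [-0.7489 -0.6627  0.0005] y [-0.6627  0.7489  0.0002] z [-0.0005 -0.0002 -1.    ]
units [0.0398 0.0148 0.0758]
```

View pics/m2.png

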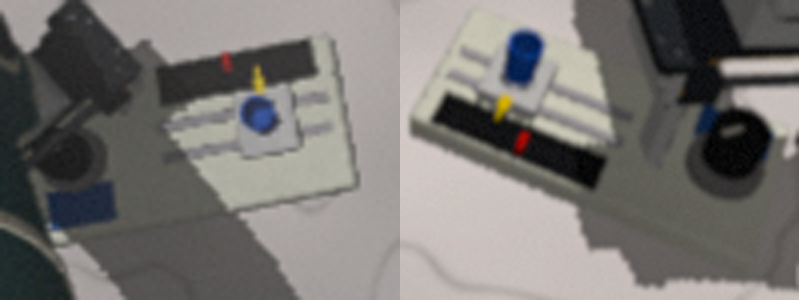

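```bash
python3 - <<'E'
from h import *
s=read_state();p=s["position"];R=Ro.from_rotvec(s["ee_rot"]).as_matrix()
for dz in(0,.06,.1):
  for dy in(-.05,0,.05):
    X=p+R@[0,dy,-dz];t=proj("top",X);c=proj("scene",X)
    print(dz,dy,X,"crop top",(t-[130,175])*4,"scene",(c-[300,195])*3+[400,0])
m=np.hstack([crop(snapshot("top"),60,110,160,140,3)[:,:400],crop(snapshot("scene"),330,150,130,140,3)[:420,:390]])
cv2.imwrite("pics/m3.png",cv2.convertScaleAbs(m,alpha=1.6))
E
```

```text
0 -0.05 [0.5237 0.284  0.0473] crop top [117.8689 100.7588] scene [651.9069 156.1351]
0 0 [0.4906 0.3214 0.0473] crop top [ 65.7774 145.9376] scene [727.2203 153.1874]
0 0.05 [0.4574 0.3589 0.0473] crop top [ 13.1652 191.5678] scene [802.3174 150.2481]
0.06 -0.05 [0.5236 0.2839 0.1073] crop top [95.412  87.0985] scene [675.9786 101.3708]
0.06 0 [0.4905 0.3213 0.1073] crop top [ 40.3527 134.6774] scene [756.2868  98.3101]
0.06 0.05 [0.4573 0.3588 0.1073] crop top [-15.2872 182.758 ] scene [836.3489  95.2589]
0.1 -0.05 [0.5236 0.2839 0.1473] crop top [79.0316 77.1344] scene [693.8997  60.5995]
0.1 0 [0.4904 0.3213 0.1473] crop top [ 21.7988 126.4602] scene [777.9227  57.4617]
0.1 0.05 [0.4573 0.3587 0.1473] crop top [-36.0605 176.326 ] scene [861.6763  54.3339]
```

View pics/m3.png

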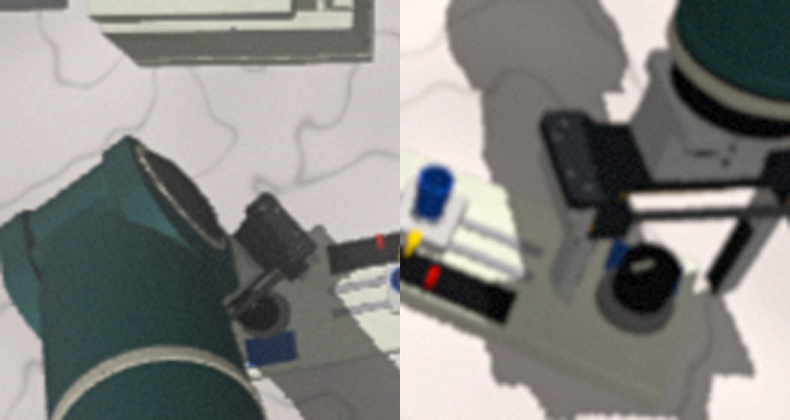

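Fingers straddle the knob (scene crop: fingers (575,260)/(735,255), knob (645,275)). Grip and turn.

Request:
arm_command(
  series=[
    [[0, 0, 0], 0],
    [[0, 0, 0], 0],
    [[0, 0, 0], 0],
    [[0, 0, 0], 0],
    [[0, 0, 0], 0],
    [[0, 0, 0], 0],
    [[0, 0, 0], 0],
    [[0, 0, 0], 0],
  ],
  jaw=0,
  newtons=20,
)

```text
clock: 4.1
position: [0.4869, 0.324, 0.0454]
ee_rot: [1.118, -2.933, -0.007]
ft_force: [-12.1, 8.9, 5.7]
finger_gap: 0.0358
gripper_force: 20.0
```

```bash
python3 -c "
from h import *
plan()"
```

```text
t 4.1 p [0.4869 0.324  0.0454] gap 0.035823968951356644 gf 19.997052401304245 j7 1.6449979062645168 F [-12.1185   8.8764   5.7188] 
 x [-0.7462 -0.6657  0.0006] y [-0.6657  0.7462  0.0048] z [-0.0036  0.0032 -1.    ]
```

Request:
arm_command(
  series=[
    [[0, 0, 0], 1],
    [[0, 0, 0], 1],
    [[0, 0, 0], 1],
    [[0, 0, 0], 1],
    [[0, 0, 0], 1],
    [[0, 0, 0], 1],
    [[0, 0, 0], 1],
    [[0, 0, 0], 1],
    [[0, 0, 0], 1],
    [[0, 0, 0], 1],
    [[0, 0, 0], 0],
    [[0, 0, 0], 0],
  ],
)

```text
clock: 5.3
position: [0.4875, 0.3217, 0.0454]
ee_rot: [-0.5, -3.098, 0.001]
ft_force: [-15.8, 2.5, 12.2]
finger_gap: 0.0353
gripper_force: 20.0
```

```bash
cat >> h.py <<'E'
q=np.array([.5023,.2382,.1710]);c_,s_=np.cos(q[2]),np.sin(q[2]);Rd=np.array([[c_,-s_],[s_,c_]])
tl=lambda X:(X[:2]-q[:2])@Rd*1000
def meas(save=None):
    out=[]
    for i in range(3):
        a,b=snapshot("scene"),snapshot("top");o=[]
        for k,z in(("red",.033),("yel",.035)):
            t,s=cen(b,k,(165,178,55,28)),cen(a,k,(300,195,66,60))
            o+=[*tl(back("top",t,z)),*tl(back("scene",s,z)),*tl(tri([("top",t),("scene",s)])[0])]
        out.append(o)
    o=np.mean(out,0);print("red top/scene/tri",o[:6],"\nyel",o[6:],"\ngap y",(o[:6]-o[6:])[1::2]);return a,b
E
python3 -c "
from h import *
plan();meas()"
```

```text
t 5.3 p [0.4875 0.3217 0.0454] gap 0.03533202606567308 gf 20.001726150512695 j7 0.7584492752708546 F [-15.7991   2.4884  12.16  ] 
 x [-0.9492  0.3147  0.0036] y [ 0.3147  0.9492 -0.0011] z [-0.0038  0.0001 -1.    ]
red top/scene/tri [ 48.2046 -38.7335  47.9614 -39.909   48.2661 -39.5377] 
yel [ 26.5952 -50.8967  28.434  -51.5061  27.1193 -51.3767] 
gap y [12.1632 11.5971 11.839 ]
```

Request:
arm_command(
  series=[
    [[0, 0, 0], 1],
    [[0, 0, 0], 1],
    [[0, 0, 0], 1],
    [[0, 0, 0], 1],
    [[0, 0, 0], 1],
    [[0, 0, 0], 1],
    [[0, 0, 0], 1],
    [[0, 0, 0], 1],
    [[0, 0, 0], 1],
    [[0, 0, 0], 1],
    [[0, 0, 0], 0],
    [[0, 0, 0], 0],
  ],
)

```text
clock: 6.8
position: [0.4857, 0.3203, 0.0452]
ee_rot: [-1.982, -2.431, 0.01]
ft_force: [-29.1, -6.8, 29.1]
finger_gap: 0.0361
gripper_force: 20.0
```

```bash
python3 - <<'E'
from h import *
plan();a,b=meas()
m=np.hstack([crop(b,165,178,50,50,8),crop(a,310,210,50,50,8)])
cv2.imwrite("pics/m4.png",cv2.convertScaleAbs(m,alpha=1.3))
E
```

```text
t 6.8 p [0.4857 0.3203 0.0452] gap 0.03605048536227009 gf 20.01016929745674 j7 -0.11844172484098214 F [-29.1359  -6.782   29.0877] 
 x [-0.2016  0.9795  0.0001] y [ 0.9794  0.2016 -0.0085] z [-0.0083 -0.0017 -1.    ]
red top/scene/tri [ 48.492  -38.7037  48.4205 -39.9032  48.6021 -39.5289] 
yel [ 28.1889 -39.4245  27.9785 -40.8538  28.2933 -40.3944] 
gap y [0.7208 0.9506 0.8655]
```

View pics/m4.png

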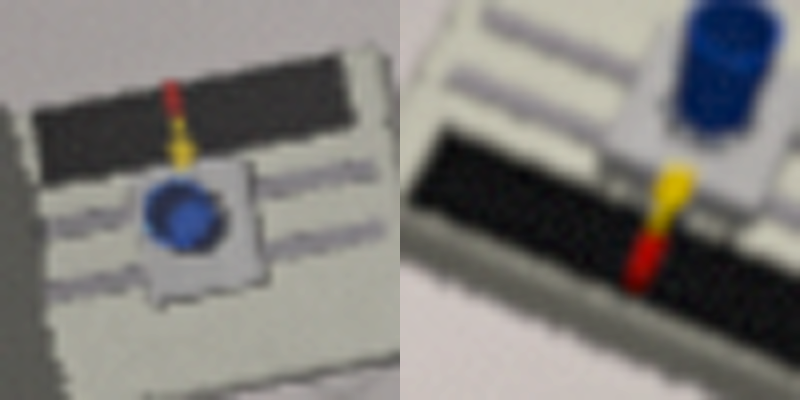

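Pointer (top crop (180,130)) is nearly in line with the mark at (172,97), about 0.8 mm short. I'll turn a little further, relieve the side load, then release.

Request:
arm_command(
  series=[
    [[0, -0.1, -0.05], 0.6],
    [[0, 0, 0], 0],
    [[0, 0, 0], 0],
  ],
)

```text
clock: 7.4
position: [0.4853, 0.3198, 0.0468]
ee_rot: [-2.06, -2.371, 0.002]
ft_force: [-0.6, 3.3, -13.2]
finger_gap: 0.0359
gripper_force: 20.0
```

```bash
python3 - <<'E'
from h import *
plan();meas()
E
```

```text
t 7.4 p [0.4853 0.3198 0.0468] gap 0.03591702850322696 gf 19.98041957616806 j7 -0.1741195445699734 F [ -0.5649   3.2836 -13.2425] 
 x [-0.1395  0.9902 -0.0004] y [ 0.9902  0.1395 -0.0013] z [-0.0012 -0.0006 -1.    ]
red top/scene/tri [ 48.4821 -38.6921  48.4171 -39.9072  48.5956 -39.5283] 
yel [ 28.3183 -39.2269  28.6492 -40.4762  28.5363 -40.0875] 
gap y [0.5347 0.569  0.5592]
```

Request:
arm_command(
  series=[
    [[0, 0, 0], 0],
    [[0, 0, 0], 0],
    [[0, 0, 0], 0],
    [[0, 0, 0], 0],
    [[0, 0, 0], 0],
    [[0, 0, 0], 0],
    [[0, 0, 0], 0],
  ],
  jaw=1,
)

```text
clock: 8.4
position: [0.4861, 0.3197, 0.0475]
ee_rot: [2.062, 2.37, -0.0]
ft_force: [-0.4, -0.2, 0.5]
finger_gap: 0.0882
gripper_force: 0.0
```

Request:
arm_command(
  series=[
    [[0, 0, -1], 0],
    [[0, 0, -1], 0],
    [[0, 0, -1], 0],
    [[0, 0, -1], 0],
    [[0, 0, -1], 0],
    [[0, 0, -1], 0],
    [[0, 0, -1], 0],
    [[0, 0, 0], 0],
    [[0, 0, 0], 0],
  ],
)

```text
clock: 9.3
position: [0.4861, 0.3198, 0.3277]
ee_rot: [-2.062, -2.37, -0.002]
ft_force: [-0.4, -0.3, -0.5]
finger_gap: 0.0943
gripper_force: 0.0
```

```bash
python3 - <<'E'
from h import *
meas()
# refined blue pipette: fit model axis silhouettes -> button/collar centroids
b,a=snapshot("top"),snapshot("scene")
for n,im,box in(("top",b,(345,160,30,25)),("scene",a,(150,100,25,45))):
    x,y,w,h=box;p=im[y:y+h,x:x+w].astype(int);m=(p[...,0]-p[...,2]>30)
    yy,xx=np.nonzero(m);print(n,len(xx),xx.mean()+x,yy.mean()+y,"bbox",xx.min()+x,xx.max()+x,yy.min()+y,yy.max()+y)
for Y in(-.29,-.294,-.298,-.302):
  for X in (.576,.58,.584): print(X,Y,"body mid .092 scene",proj("scene",[X,Y,.097]),"btn top",proj("top",[X,Y,.152]),"collar top",proj("top",[X,Y,.13]))
plan([.579,-.297,.33],[.579,-.297,.091])
E
```

```text
red top/scene/tri [ 48.5418 -38.6875  48.4116 -39.8991  48.6373 -39.5196] 
yel [ 28.4902 -39.2355  28.7038 -40.5223  28.6833 -40.1189] 
gap y [0.5481 0.6232 0.5993]
top 45 361.3333333333333 173.62222222222223 bbox 357 367 168 177
scene 216 162.15277777777777 125.27777777777777 bbox 154 168 111 140
0.576 -0.29 body mid .092 scene [166.111  127.7084] btn top [361.3294 171.5114] collar top [359.337  173.3812]
0.58 -0.29 body mid .092 scene [164.8737 128.4854] btn top [361.2369 170.0742] collar top [359.2477 171.9718]
0.584 -0.29 body mid .092 scene [163.6306 129.2661] btn top [361.1445 168.639 ] collar top [359.1586 170.5644]
0.576 -0.294 body mid .092 scene [165.0503 127.0921] btn top [362.8106 171.4869] collar top [360.788  173.3572]
0.58 -0.294 body mid .092 scene [163.8129 127.8662] btn top [362.717  170.0497] collar top [360.6978 171.9478]
0.584 -0.294 body mid .092 scene [162.5698 128.6439] btn top [362.6236 168.6144] collar top [360.6076 170.5404]
0.576 -0.298 body mid .092 scene [163.9936 126.4783] btn top [364.2918 171.4624] collar top [362.2392 173.3333]
0.58 -0.298 body mid .092 scene [162.7562 127.2495] btn top [364.1973 170.0251] collar top [362.1479 171.9238]
0.584 -0.298 body mid .092 scene [161.513  128.0242] btn top [364.1028 168.5898] collar top [362.0568 170.5164]
0.576 -0.302 body mid .092 scene [162.9411 125.8669] btn top [365.7732 171.4378] collar top [363.6904 173.3093]
0.58 -0.302 body mid .092 scene [161.7037 126.6351] btn top [365.6776 170.0005] collar top [363.5981 171.8998]
0.584 -0.302 body mid .092 scene [160.4604 127.4069] btn top [365.5821 168.5652] collar top [363.506  170.4923]
t 9.7 p [0.4859 0.3196 0.327 ] gap 0.09441479470125369 gf 0.0 j7 -0.3393196388482376 F [-0.2061 -0.4989  0.1305] 
 x [-0.1385  0.9904 -0.0007] y [ 0.9904  0.1385 -0.0007] z [-0.0006 -0.0007 -1.    ]
units [-15.5881   0.1701  -0.066 ]
units [0.004  0.0039 5.975 ]
```

Request:
arm_command(
  series=[
    [[-0.9, 0, 0], 0],
    [[-1, 0, 0], 0],
    [[-1, 0, 0], 0],
    [[-1, 0, 0], 0],
    [[-1, 0, 0], 0],
    [[-1, 0, 0], 0],
    [[-1, 0, 0], 0],
    [[-1, 0, 0], 0],
    [[-1, 0, 0], 0],
    [[-1, 0, 0], 0],
    [[-1, 0, 0], 0],
    [[-1, 0, 0], 0],
  ],
)

```text
clock: 10.9
position: [0.552, -0.1532, 0.3274]
ee_rot: [2.061, 2.371, 0.0]
ft_force: [-0.2, 0.8, 0.3]
finger_gap: 0.0944
gripper_force: 0.0
```

Request:
arm_command(
  series=[
    [[-1, 0, 0], 0],
    [[-1, 0, 0], 0],
    [[-1, 0, 0], 0],
    [[-0.5, 0, 0], 0],
    [[0, 0, 0], 1],
    [[0, 0, 0], 1],
    [[0, 0, 0], 1],
    [[0, 0, 0], 1],
    [[0, 0, 0], 1],
    [[0, 0, 0], 1],
    [[0, 0, 0], 1],
    [[0, 0, 0], 1],
  ],
)

```text
clock: 12.1
position: [0.5714, -0.2903, 0.3273]
ee_rot: [-2.85, -1.321, 0.0]
ft_force: [-0.7, -0.2, -0.2]
finger_gap: 0.0941
gripper_force: 0.0
```

Request:
arm_command(
  series=[
    [[0, 0, 0], 1],
    [[0, 0, 0], 1],
    [[0, 0, 0], 1],
    [[0, 0, 0], 1],
    [[0, 0, 0], 1],
    [[0, 0, 0], 1],
    [[0, 0, 0], 0],
    [[0, 0, 0], 0],
  ],
)

```text
clock: 12.9
position: [0.5714, -0.2903, 0.3273]
ee_rot: [3.118, 0.387, -0.001]
ft_force: [0.6, -0.7, -0.0]
finger_gap: 0.094
gripper_force: 0.0
```

```bash
python3 - <<'E'
from h import *
plan([.579,-.297,.33],[.579,-.297,.091])
E
```

```text
t 12.9 p [ 0.5714 -0.2903  0.3273] gap 0.09395181026781815 gf 0.0 j7 -0.46278003611056395 F [ 0.6432 -0.6996 -0.0424] 
 x [ 0.9696  0.2445 -0.0004] y [ 0.2445 -0.9696  0.    ] z [-0.0003 -0.0001 -1.    ]
units [ 0.1433  0.2086 -0.0673]
units [ 0.0022 -0.0003  5.975 ]
```

Request:
arm_command(
  series=[
    [[0.15, 0.2, 0], 0],
    [[0, 0, 0.9], 0],
    [[0, 0, 0.9], 0],
    [[0, 0, 0.9], 0],
    [[0, 0, 0.9], 0],
    [[0, 0, 0], 0],
    [[0, 0, 0], 0],
  ],
)

```text
clock: 13.6
position: [0.5794, -0.2973, 0.1844]
ee_rot: [3.118, 0.383, -0.0]
ft_force: [-0.2, 0.4, 1.0]
finger_gap: 0.094
gripper_force: 0.0
```

```bash
python3 - <<'E'
from h import *
plan([.579,-.298,.091])
a,b=snapshot("scene"),snapshot("top")
m=np.hstack([crop(b,330,130,80,90,5),crop(a,110,70,80,90,5)]);cv2.imwrite("pics/m5.png",cv2.convertScaleAbs(m,alpha=1.4))
E
```

```text
t 13.6 p [ 0.5794 -0.2973  0.1844] gap 0.09399077858581113 gf 0.0 j7 -0.38343772873308457 F [-0.2444  0.3599  1.0333] 
 x [ 0.9703  0.2419 -0.0002] y [ 0.2419 -0.9703  0.0004] z [-0.0001 -0.0005 -1.    ]
units [-0.0141  0.0122  2.3356]
```

View pics/m5.png

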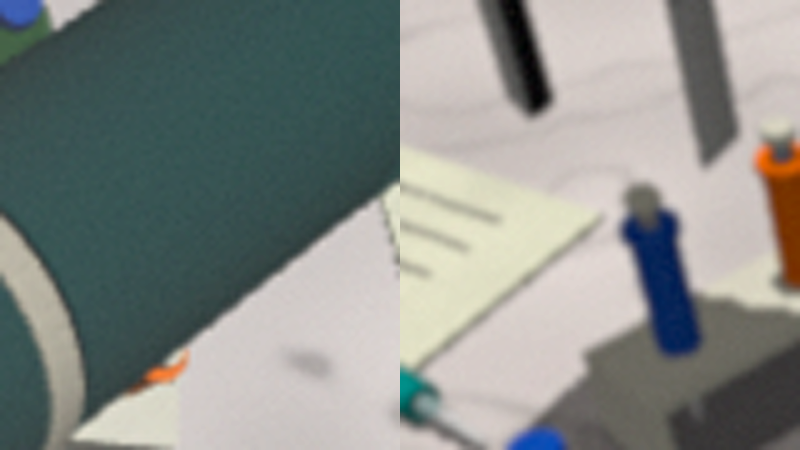

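The fingers at scene crop (535,110)/(715,155) are centred over the blue pipette's button at (642,195). Descend and grip.

Request:
arm_command(
  series=[
    [[0, 0, 0.8], 0],
    [[0, 0, 0.8], 0],
    [[0, 0, 0.7], 0],
    [[0, 0, 0], 0],
    [[0, 0, 0], 0],
  ],
)

```text
clock: 14.2
position: [0.5798, -0.2973, 0.0934]
ee_rot: [3.117, 0.382, 0.002]
ft_force: [0.0, 0.4, 0.4]
finger_gap: 0.0936
gripper_force: 0.0
```

Request:
arm_command(
  series=[
    [[0, 0, 0], 0],
    [[0, 0, 0], 0],
    [[0, 0, 0], 0],
    [[0, 0, 0], 0],
    [[0, 0, 0], 0],
    [[0, 0, 0], 0],
    [[0, 0, 0], 0],
    [[0, 0, 0], 0],
    [[0, 0, 0], 0],
    [[0, 0, 0], 0],
  ],
  jaw=0,
  newtons=20,
)

```text
clock: 15.2
position: [0.5791, -0.2967, 0.0915]
ee_rot: [3.118, 0.382, -0.0]
ft_force: [0.4, -0.1, 0.7]
finger_gap: 0.0283
gripper_force: 20.0
```

```bash
python3 - <<'E'
from h import *
plan()
a,b=snapshot("scene"),snapshot("top")
m=np.hstack([crop(b,330,130,80,90,5),crop(a,110,70,80,90,5)]);cv2.imwrite("pics/m6.png",cv2.convertScaleAbs(m,alpha=1.4))
E
```

```text
t 15.2 p [ 0.5791 -0.2967  0.0915] gap 0.028314892527278288 gf 19.999998807907104 j7 -0.32486775481042157 F [ 0.3993 -0.0566  0.7375] 
 x [ 0.9705  0.2413 -0.0001] y [ 0.2413 -0.9705  0.0001] z [-0.     -0.0001 -1.    ]
```

View pics/m6.png

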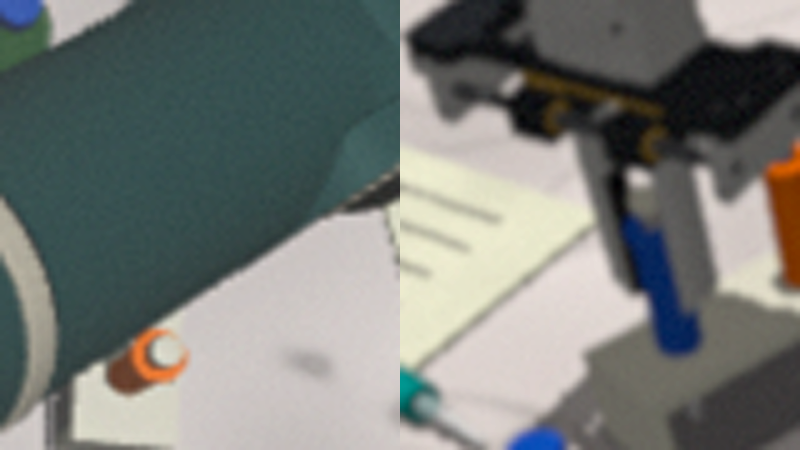

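Scene crop: fingers at (625,240)/(690,240) around the pipette, but the 28 mm opening suggests the pads catch the 30 mm collar. I'll reopen, go 8 mm lower and regrip.

Request:
arm_command(
  series=[
    [[0, 0, 0], 0],
    [[0, 0, 0], 0],
    [[0, 0, 0], 0],
    [[0, 0, 0.2], 0],
    [[0, 0, 0], 0],
    [[0, 0, 0], 0],
  ],
  jaw=0.6,
)

```text
clock: 15.9
position: [0.579, -0.2967, 0.0831]
ee_rot: [-3.118, -0.382, 0.001]
ft_force: [-0.3, 0.3, -0.3]
finger_gap: 0.0561
gripper_force: 0.0
```

Request:
arm_command(
  series=[
    [[0, 0, 0], 0],
    [[0, 0, 0], 0],
    [[0, 0, 0], 0],
    [[0, 0, 0], 0],
    [[0, 0, 0], 0],
    [[0, 0, 0], 0],
    [[0, 0, 0], 0],
    [[0, 0, 0], 0],
  ],
  jaw=0,
  newtons=20,
)

```text
clock: 16.7
position: [0.5792, -0.2968, 0.0835]
ee_rot: [3.118, 0.382, 0.0]
ft_force: [0.0, 0.4, 0.3]
finger_gap: 0.0278
gripper_force: 20.0
```

28.3 → 27.8 mm over 8 mm fits a slightly tapered contact surface (body to collar), so the grip is sound. Lift.

Request:
arm_command(
  series=[
    [[0, 0, -0.2], 0],
    [[0, 0, -0.4], 0],
    [[0, 0, -0.6], 0],
    [[0, 0, -0.7], 0],
    [[0, 0, -0.7], 0],
    [[0, 0, -0.7], 0],
    [[0, 0, -0.6], 0],
    [[0, 0, -0.4], 0],
    [[0, 0, -0.2], 0],
    [[0, 0, 0], 0],
    [[0, 0, 0], 0],
    [[0, 0, 0], 0],
  ],
)

```text
clock: 17.9
position: [0.5789, -0.2965, 0.2625]
ee_rot: [-3.118, -0.382, 0.002]
ft_force: [0.4, 0.2, -1.1]
finger_gap: 0.0278
gripper_force: 20.0
```

```bash
python3 - <<'E'
from h import *
s=read_state();p=s["position"];print("tip guess",p-[0,0,.0735])
plan([.510,.178,.26])
a,b=snapshot("scene"),snapshot("top")
u,v=proj("scene",p-[0,0,.0]).astype(int);print(u,v)
m=crop(a,max(u-50,0),max(v-45,0),100,100,6);cv2.imwrite("pics/m7.png",cv2.convertScaleAbs(m,alpha=1.4))
x0,y0=max(u-50,0),max(v-45,0)
for z in(0,-.0735): print((proj("scene",p+[0,0,z])-[x0,y0])*6)
E
```

```text
tip guess [ 0.5789 -0.2965  0.189 ]
t 17.9 p [ 0.5789 -0.2965  0.2625] gap 0.027828719697021678 gf 19.99989151954651 j7 -0.4315545836943262 F [ 0.4392  0.2089 -1.0752] 
 x [ 0.9705  0.2412 -0.0011] y [ 0.2412 -0.9705 -0.0007] z [-0.0013  0.0004 -1.    ]
units [  1.1908 -11.9262   0.0693]
147 65
[303.185  270.5066]
[349.3157 449.9073]
```

View pics/m7.png

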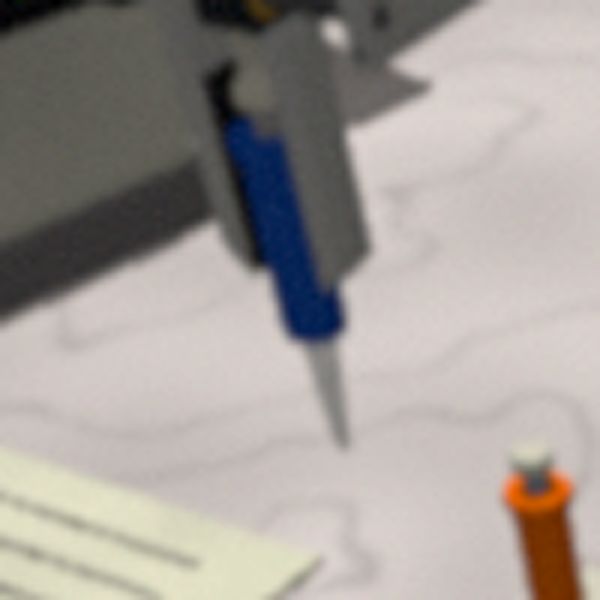

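Tip at crop (345,448), where the model puts it at (349,450): lifted, upright. Now measure the cup by matching the silhouette.

```bash
python3 - <<'E'
from h import *
a,b=snapshot("scene"),snapshot("top")
th=np.linspace(0,2*np.pi,60)
def hull(n,X):
    P=np.concatenate([np.c_[X[0]+.013*np.cos(th),X[1]+.013*np.sin(th),np.full(60,z)] for z in(.036,.072)])
    h=cv2.convexHull(proj(n,P).astype(np.float32));M=cv2.moments(h);return np.array([M["m10"],M["m01"]])/M["m00"],M["m00"]
obs={}
for n,im,(x,y,w,h) in(("top",b,(178,192,25,22)),("scene",a,(318,198,48,35))):
    p=im[y:y+h,x:x+w].astype(float);k=(p[...,0]-p[...,2])
    for lo in (15,25,40):
        m=np.uint8(k>lo);nc,l,st,ce=cv2.connectedComponentsWithStats(m);i=1+st[1:,4].argmax()
        print(n,lo,ce[i]+[x,y],st[i]+[x,y,0,0,0]); 
        if lo==25: obs[n]=ce[i]+[x,y]
for L in(["top"],["scene"],["top","scene"]):
    r=least_squares(lambda X:np.concatenate([hull(n,X)[0]-obs[n] for n in L]),[.51,.178]);print(L,r.x,tl(r.x),np.abs(r.fun).max(),[hull(n,r.x)[1] for n in L])
meas();plan([*r.x,.265])
E
```

```text
top 15 [186.8056 204.3472] [182 200  10   9  72]
top 25 [186.7937 204.3333] [183 200   9   9  63]
top 40 [187.871  205.1935] [185 202   6   7  31]
scene 15 [350.5751 217.0984] [345 208  13  20 193]
scene 25 [350.4229 217.0686] [345 209  13  18 175]
scene 40 [350.5753 216.8973] [346 209  12  17 146]
['top'] [0.5088 0.201 ] [  0.0441 -37.7982] 1.5531082624420378e-06 [87.60226750618313]
['scene'] [0.5045 0.1968] [ -4.8546 -41.2066] 1.8380023902864195e-06 [238.5225631238427]
['top', 'scene'] [0.5062 0.1984] [ -2.9043 -39.8589] 0.8875304475457426 [87.37478753633332, 239.46132574998774]
red top/scene/tri [ 48.4273 -38.6783  48.4485 -39.9174  48.5665 -39.5331] 
yel [ 28.6057 -39.1591  28.6994 -40.5165  28.777  -40.0879] 
gap y [0.4808 0.5992 0.5547]
t 18.4 p [ 0.5791 -0.2967  0.2635] gap 0.028116332378446483 gf 19.99993532896042 j7 -0.43166784828873866 F [ 0.2534  0.1314 -0.7958] 
 x [ 0.9705  0.2413 -0.    ] y [ 0.2413 -0.9705  0.0001] z [-0.     -0.0001 -1.    ]
units [  1.2182 -12.4526  -0.0393]
```

Request:
arm_command(
  series=[
    [[0.04, -0.4, 0], 0],
    [[0.08, -0.8, 0], 0],
    [[0.1, -1, 0], 0],
    [[0.1, -1, 0], 0],
    [[0.1, -1, 0], 0],
    [[0.1, -1, 0], 0],
    [[0.1, -1, 0], 0],
    [[0.1, -1, 0], 0],
    [[0.1, -1, 0], 0],
    [[0.1, -1, 0], 0],
    [[0.1, -1, 0], 0],
    [[0.1, -1, 0], 0],
  ],
)

```text
clock: 19.6
position: [0.514, 0.1505, 0.2637]
ee_rot: [-3.118, -0.382, -0.0]
ft_force: [1.3, 0.1, -0.3]
finger_gap: 0.0275
gripper_force: 20.0
```

Request:
arm_command(
  series=[
    [[0.1, -0.7, 0], 0],
    [[0.05, -0.4, 0], 0],
    [[0.05, -0.2, 0], 0],
    [[0, 0, 0], 0],
    [[0, 0, 0.5], 0],
    [[0, 0, 0.5], 0],
    [[0, 0, 0.5], 0],
    [[0, 0, 0.3], 0],
    [[0, 0, 0], 0],
    [[0, 0, 0], 0],
    [[0, 0, 0], 0],
  ],
)

```text
clock: 20.7
position: [0.5103, 0.2011, 0.1924]
ee_rot: [-3.118, -0.381, -0.002]
ft_force: [-0.0, 1.5, -0.1]
finger_gap: 0.0276
gripper_force: 20.0
```

```bash
python3 - <<'E'
from h import *
plan([.507,.1985,.1585])
p=read_state()["position"]
a,b=snapshot("scene"),snapshot("top")
m=np.hstack([crop(b,160,175,50,60,8),crop(a,320,175,50,60,8)]);cv2.imwrite("pics/m8.png",cv2.convertScaleAbs(m,alpha=1.4))
t=p-[0,0,.0735]
print("tip",t,(proj("top",t)-[160,175])*8,(proj("scene",t)-[320,175])*8+[400,0])
for X in ([.507,.1985,.072],):print((proj("top",X)-[160,175])*8,(proj("scene",X)-[320,175])*8+[400,0])
E
```

```text
t 20.7 p [0.5103 0.2011 0.1924] gap 0.027643735144089486 gf 19.999981820583344 j7 -1.2936070761151333 F [-0.0161  1.4994 -0.0597] 
 x [0.9705 0.2409 0.0012] y [ 0.2409 -0.9705 -0.0002] z [ 0.0011  0.0005 -1.    ]
units [-0.0959  0.0423  0.8472]
tip [0.5103 0.2011 0.1189] [178.5127 202.6024] [694.1312 194.5724]
[212.1004 232.3889] [656.482  303.0612]
```

View pics/m8.png

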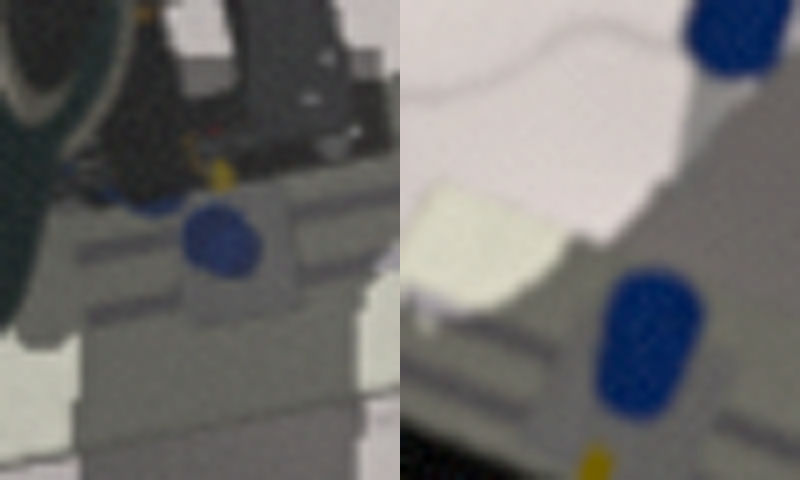

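```bash
cat > cup.py <<'E'
from h import *
a,b=snapshot("scene"),snapshot("top")
def soft(n,X,box):
    x,y,w,h=box;th=np.linspace(0,2*np.pi,60);S=16
    P=np.concatenate([np.c_[X[0]+.013*np.cos(th),X[1]+.013*np.sin(th),np.full(60,z)] for z in(.036,.072)])
    H=cv2.convexHull(((proj(n,P)-[x,y]+.5)*S).astype(np.float32)).round().astype(np.int32)
    im=np.zeros((h*S,w*S),np.float32);cv2.fillConvexPoly(im,H,1)
    return cv2.GaussianBlur(cv2.resize(im,(w,h),interpolation=cv2.INTER_AREA),(0,0),.7)
D={"top":(b,(180,197,16,16)),"scene":(a,(341,204,20,26))}
def res(X,L):
    o=[]
    for n in L:
        im,B=D[n];p=im[B[1]:B[1]+B[3],B[0]:B[0]+B[2]].astype(float);k=p[...,0]-p[...,2]
        s=soft(n,X,B);A=np.c_[s.ravel(),np.ones(s.size)];c,*_=np.linalg.lstsq(A,k.ravel(),rcond=None)
        o.append((A@c-k.ravel())/k.std())
    return np.concatenate(o)
from scipy.optimize import minimize
for L in(["top"],["scene"],["top","scene"]):
    r=minimize(lambda X:(res(X/100,L)**2).sum(),[50.7,19.85],method="Nelder-Mead",options=dict(initial_simplex=[[50.7,19.85],[51.2,19.85],[50.7,20.3]]));print(L,r.x/100,r.fun)
E
python3 cup.py
```

```text
['top'] [0.508  0.2007] 68.83156602932232
['scene'] [0.5056 0.1971] 68.81558596089727
['top', 'scene'] [0.5068 0.1981] 158.98857582305038
```

Cup fit gives (0.507, 0.1985). Correct sideways first, then descend.

Request:
arm_command(
  series=[
    [[-0.1, 0.05, 0], 0],
    [[0, 0, 0], 0],
    [[0, 0, 0.3], 0],
    [[0, 0, 0.3], 0],
    [[0, 0, 0.2], 0],
    [[0, 0, 0], 0],
    [[0, 0, 0], 0],
    [[0, 0, 0], 0],
    [[0, 0, 0], 0],
  ],
)

```text
clock: 21.8
position: [0.5065, 0.1984, 0.1598]
ee_rot: [-3.118, -0.382, -0.001]
ft_force: [-0.3, -0.5, -0.5]
finger_gap: 0.028
gripper_force: 20.0
```

```bash
python3 - <<'E'
from h import *
plan([.507,.1985,.1575])
p=np.mean([read_state()["position"] for _ in range(1)],0)
a,b=snapshot("scene"),snapshot("top")
m=np.hstack([crop(b,165,180,40,50,10),crop(a,330,190,40,50,10)]);cv2.imwrite("pics/m9.png",cv2.convertScaleAbs(m,alpha=1.6))
t=p-[0,0,.0735]
for X in(t,[.507,.1985,.072]):print(X,(proj("top",X)-[165,180]+.5)*10,(proj("scene",X)-[330,190]+.5)*10+[400,0])
meas()
E
```

```text
t 21.8 p [0.5065 0.1984 0.1598] gap 0.027998270240558936 gf 19.999959468841553 j7 -1.2613794420228779 F [-0.2648 -0.5369 -0.4946] 
 x [0.9705 0.2413 0.0005] y [ 0.2413 -0.9705 -0.0001] z [ 0.0005  0.0002 -1.    ]
units [0.0119 0.0005 0.0567]
[0.5065 0.1984 0.0863] [210.6593 239.5065] [639.1724 187.6296]
[0.507, 0.1985, 0.072] [220.1256 245.4861] [625.6026 233.8265]h.py:17: RuntimeWarning: invalid value encountered in divide
  yy,xx=np.mgrid[y:y+h,x:x+w];return np.array([(k*xx).sum(),(k*yy).sum()])/k.sum()
Traceback (most recent call last):
  File "h.py", line 34, in meas
    o+=[*tl(back("top",t,z)),*tl(back("scene",s,z)),*tl(tri([("top",t),("scene",s)])[0])]
                                                        ~~~^^^^^^^^^^^^^^^^^^^^^^^^^
  File "h.py", line 20, in tri
    r=least_squares(g,[.5,.1,.05]);return r.x,np.abs(r.fun).max()
ValueError: Residuals are not finite in the initial point.
```

View pics/m9.png

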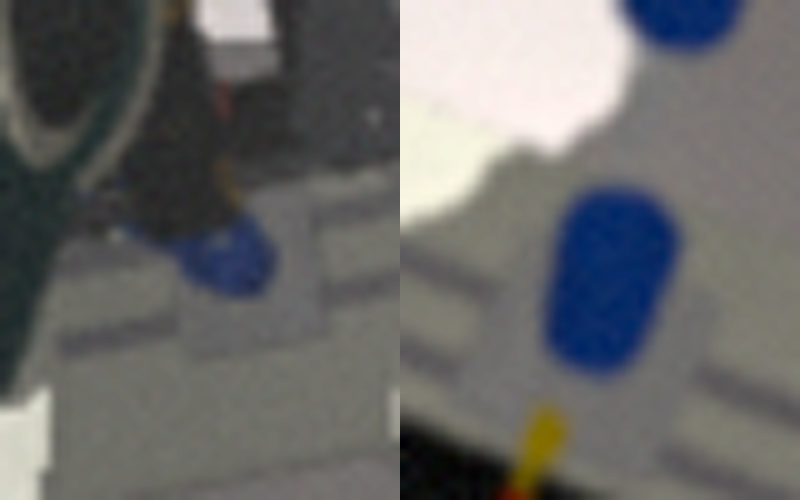

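Scene crop: cup rim centre at (621,231), predicted (626,234); pipette body bottom at (685,52), as the model predicts. So the tip is within about 2 mm of centre and about 14 mm above the rim. I'll lower it slightly, settle and hand in.

Request:
arm_command(
  series=[
    [[0, 0, 0.07], 0],
    [[0, 0, 0], 0],
    [[0, 0, 0], 0],
    [[0, 0, 0], 0],
    [[0, 0, 0], 0],
    [[0, 0, 0], 0],
  ],
)

```text
clock: 22.6
position: [0.5063, 0.1983, 0.1567]
ee_rot: [3.118, 0.382, 0.0]
ft_force: [0.5, 0.0, -0.5]
finger_gap: 0.0279
gripper_force: 20.0
```

```bash
python3 - <<'E'
from h import *
plan();print(job_done())
E
```

```text
t 22.6 p [0.5063 0.1983 0.1567] gap 0.027859529326556196 gf 19.999959468841553 j7 -1.2585042177744907 F [ 0.4565  0.0377 -0.4885] 
 x [0.9705 0.2413 0.    ] y [ 0.2413 -0.9705  0.0001] z [ 0.     -0.0001 -1.    ]
the job is handed in; nothing more can be done
None
```

I handed the job in at 22.6 s: the pointer measured about 0.6 mm from the red mark with the knob released, and the blue pipette is held upright, its tip by my estimate about 11 mm above the cup's mouth and within 2–3 mm of its centre; the judge's verdict was not shown.

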